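Disarm the welder, clear its plate, arm it again

TASK

The jeweller's pulse welder is armed and its plate is littered. First make it safe: lift the switch's hinged guard right up, flip the toggle beneath fully over to off (towards the guard's tab side) and close the guard; then grip the scraper block, push every metal offcut off the plate over its open edge into the catch tray without touching the offcuts with the fingers, and stand the scraper back upright in the middle of its cork pad. Once all the offcuts are in the tray, arm the welder again: guard up, toggle fully over to on, guard closed, leaving the other things on the bench where they are.

Things in the scene. Friction and masses are not known exactly. Their poses are not given: they have to be found in the camera images.
- plate: fixed welding table: dark steel plate 256 (x) x 280 mm (y) with an aluminium catch tray joined to its -y side. Origin at table level under the plate's centre; the plate's top is 50 mm above it. A rim 8 mm thick, 16 mm above the plate, runs along the -x, +x and +y edges; the clear face spans x -120 to 120, y -140 (open edge, sheer drop into the tray) to 132 mm.
- tray_in (a point): centre of the tray's inner floor, 4 mm above the table, axes as the plate's. The inside is 248 mm along x; in y it runs from the plate's side at +70 mm to the outer wall at -66 mm. Tray walls are 62 mm high, 4 mm thick.
- pad: fixed flat cork pad 180 (x) x 120 (y) x 3 mm on the table, the scraper's place. Origin under its centre. It and the switch box stand one at each side of the table, either way round.
- scraper: loose scraper block, 0.2 to 0.4 kg: black foot 130 (x) x 34 (y) x 22 mm (z); on its middle an upright wooden handle 70 (x) x 24 (y) mm, from 22 to 72 mm above the underside, to be gripped across its 24 mm. Origin at the centre of its underside, z up when standing on its foot. Starts standing on the pad.
- switch_box: fixed grey switch box 150 (x) x 110 (y) x 55 mm (z); origin under its centre. The toggle stands at the centre of its top, under the guard.
- toggle (a joint): arming toggle, a steel bat 50 mm long (radius 5 mm, 7 mm in its last 14 mm) pivoted at the centre of the box's top. 0: off, leaning 0.45 rad towards the box's -x (the guard's tab side); 0.9 rad: on, leaning 0.45 rad towards the box's +x. Starts on (0.8 to 0.9). Light friction, about 1.2 N at the tip; stays where it is left.
- toggle_tip (a point): end of the toggle bat (7 mm radius there)
- guard (a joint): grey hood over the toggle, 110 (x) x 70 (y) x 60 mm (z), open below, hinged along the box's y axis at its +x end. 0 closed, grows as its -x end rises, 1.57 upright, 1.9 stop. Stiff hinge: about 1 N at the tab, stays where it is left.
- guard_hinge (a point): on the guard's hinge axis, mid-width; 55 mm to +x of the box's origin and 4 mm above its top; axes turn with the guard (as the box's when closed)
- guard_tab (a point): grip point on the guard's pull tab, a bar 20 mm wide (y) and 14 mm thick standing 42 mm out of the middle of the guard's -x end wall. The point is on the bar's axis, 12 mm short of its outer end; when closed it is 140 mm to -x of the hinge and 30 mm above it. The bar can turn between pads that hold it across its width.
- offcut1: loose silvery metal offcut, straight bar 62 x 16 x 12 mm, 35 to 100 g; lies flat on the plate at first; origin under its centre. May be absent (None).
- offcut2: loose silvery metal offcut, flat bar 60 x 22 x 10 mm, 35 to 100 g; lies flat on the plate at first; origin under its centre. May be absent (None).
- offcut3: loose silvery metal offcut, L-shaped piece 52 x 36 x 12 mm overall, 35 to 100 g; lies flat on the plate at first; origin under its centre. May be absent (None).
- offcut4: loose silvery metal offcut, T-shaped piece 58 x 36 x 12 mm overall, 35 to 100 g; lies flat on the plate at first; origin under its centre. May be absent (None).
- offcut5: loose silvery metal offcut, narrow bar 60 x 12 x 14 mm (14 high), 35 to 100 g; lies flat on the plate at first; origin under its centre. May be absent (None).
- hammer: bystander: hammer 200 mm long, handle end to -x of its frame
- mandrel: bystander: tapered steel ring mandrel 170 mm long lying down; origin at its thick end
- jar: bystander: closed jar, radius 28, 65 high; origin under its centre
- burr_block: bystander: wooden block 64 x 140 x 55 mm full of burrs that stand 35 mm out of its top; origin under its centre
- tin: bystander: steel tin, radius 32, 50 high; origin under its centre
- anvil: bystander: flat steel bench block 70 x 70 x 25 mm; origin under its centre
Not all that is in view belongs to the job. Of the things like the scraper, leave any that is orange; of the rest the larger one is meant.

How it is judged:
On the way, in this order (a step that is already met when the one before it is completed fails the run):
1. the guard is lifted up (over 1.2 rad) (value of joint guard above 1.2 rad), for 0.2 s.
2. the toggle is flipped off (under 0.15 rad) with the guard up (value of joint toggle below 0.15 rad and value of joint guard above 1.2 rad), for 0.2 s.
3. the guard is closed (under 0.06 rad) with the toggle off (value of joint toggle below 0.15 rad and value of joint guard below 0.06 rad), for 0.2 s.
4. all offcuts lie in the catch tray, with the guard shut and the toggle off (all of step 3 and x of offcut1 in the frame of tray_in between -0.127 and 0.127 m and y of offcut1 in the frame of tray_in between -0.07 and 0.076 m and z of each of offcut1, offcut2, offcut3, offcut4, offcut5 in the frame of tray_in below 0.042 m and x of offcut2 in the frame of tray_in between -0.127 and 0.127 m and y of offcut2 in the frame of tray_in between -0.07 and 0.076 m and x of offcut3 in the frame of tray_in between -0.127 and 0.127 m and y of offcut3 in the frame of tray_in between -0.07 and 0.076 m and x of offcut4 in the frame of tray_in between -0.127 and 0.127 m and y of offcut4 in the frame of tray_in between -0.07 and 0.076 m and x of offcut5 in the frame of tray_in between -0.127 and 0.127 m and y of offcut5 in the frame of tray_in between -0.07 and 0.076 m), for 0.2 s.
5. the guard is lifted up again (over 1.2 rad) (value of joint guard above 1.2 rad), for 0.2 s.
6. the toggle is flipped on (over 0.75 of 0.9 rad) with the guard up (value of joint toggle above 0.75 rad and value of joint guard above 1.2 rad), for 0.2 s.
7. the guard is closed (under 0.06 rad) with the toggle on (value of joint toggle above 0.75 rad and value of joint guard below 0.06 rad), for 0.2 s.
At the end, for the whole second after the job is handed in: Every offcut's origin is inside the tray's walls and less than 42 mm above its floor; toggle over 0.75 rad; guard under 0.06 rad; scraper standing upright (within 0.1 rad), still and released on the pad, within 35 mm of the pad's centre (all of step 7 and x of offcut1 in the frame of tray_in between -0.127 and 0.127 m and y of offcut1 in the frame of tray_in between -0.07 and 0.076 m and z of each of offcut1, offcut2, offcut3, offcut4, offcut5 in the frame of tray_in below 0.042 m and x of offcut2 in the frame of tray_in between -0.127 and 0.127 m and y of offcut2 in the frame of tray_in between -0.07 and 0.076 m and x of offcut3 in the frame of tray_in between -0.127 and 0.127 m and y of offcut3 in the frame of tray_in between -0.07 and 0.076 m and x of offcut4 in the frame of tray_in between -0.127 and 0.127 m and y of offcut4 in the frame of tray_in between -0.07 and 0.076 m and x of offcut5 in the frame of tray_in between -0.127 and 0.127 m and y of offcut5 in the frame of tray_in between -0.07 and 0.076 m and horizontal distance between scraper and pad below 0.035 m and angle between scraper's own z axis and vertical below 0.1 rad and height (world z) of scraper below 0.012 m and linear speed of scraper below 0.02 m/s and contact force between the fingers and scraper below 0.1 N); the robot touches nothing.
It fails at once if the scraper is taken up (over 30 mm) while the toggle is on and offcuts are still out of the tray (height (world z) of scraper above 0.03 m and value of joint toggle above 0.45 rad and not ((x of offcut1 in the frame of tray_in between -0.127 and 0.127 m and y of offcut1 in the frame of tray_in between -0.07 and 0.076 m and z of offcut1 in the frame of tray_in below 0.042 m) and (x of offcut2 in the frame of tray_in between -0.127 and 0.127 m and y of offcut2 in the frame of tray_in between -0.07 and 0.076 m and z of offcut2 in the frame of tray_in below 0.042 m) and (x of offcut3 in the frame of tray_in between -0.127 and 0.127 m and y of offcut3 in the frame of tray_in between -0.07 and 0.076 m and z of offcut3 in the frame of tray_in below 0.042 m) and (x of offcut4 in the frame of tray_in between -0.127 and 0.127 m and y of offcut4 in the frame of tray_in between -0.07 and 0.076 m and z of offcut4 in the frame of tray_in below 0.042 m) and (x of offcut5 in the frame of tray_in between -0.127 and 0.127 m and y of offcut5 in the frame of tray_in between -0.07 and 0.076 m and z of offcut5 in the frame of tray_in below 0.042 m))).
It fails at once if the fingers touch an offcut (over 1 N) (contact force between the fingers and offcut1 above 1 N or contact force between the fingers and offcut2 above 1 N or contact force between the fingers and offcut3 above 1 N or contact force between the fingers and offcut4 above 1 N or contact force between the fingers and offcut5 above 1 N).
It fails at once if a bystander is moved more than 30 mm (distance of any of hammer, mandrel, jar, burr_block, tin, anvil from where it was at the start of the episode above 0.03 m).
Of offcut1, offcut2, offcut3, offcut4, offcut5 only 3 to 5 are there at a start; the rules pass over those that are not, and their reading is None.
At some moment in a run one of scraper, offcut1, offcut2, offcut3, offcut4, offcut5 may be knocked a few centimetres aside while the robot is not near it.
Once in a run the grip may slacken for a moment while it holds something.
It also fails if it takes over 210 s, if anything falls off the work surface, if the arm or the gripper's body presses on something with over 40 N, if the wrist force passes 120 N, or if a joint passes its speed limit or range.

ROBOT

A 6-joint arm with a two-finger parallel gripper is mounted at the origin on the work surface. World frame = base frame: x ahead of the robot, y to its left, z up, the work surface at z = 0. Lengths are in m, angles in rad, forces in N, time in s.
With the tool pointing down it reaches from about 0.35 to 0.775 m from the base axis. Payload 5.5 kg.
Tool frame: the origin (TCP) lies at the very end of the fingers, on their centre line; the grasp point (between the pads) lies 19 mm behind it; z points along the fingers, y is the direction in which the jaws open and shut (so a half turn about z gives the same grasp; the last joint's range is limited). The gripper opens to 85 mm and grips with 20 to 120 N. Pads are 22 mm wide; open, the fingers measure 114 mm over their backs; the gripper's body (76 mm by 85 mm) begins 54 mm behind the grasp point. The pads swing forward as they close: fully open they stand 13 mm farther back than shut.
Start: joints at [1.127, 0.313, 0.046, 1.304, 0, 1.431], TCP at [0.172, 0.549, 0.231] pointing down, gripper open.
Joint ranges: [-2.76, 2.76], [-0.86, 1.69], [-1.03, 1.26], [-2.2, 2.34], [-1.47, 1.5], [-3.14, 3.14]. Speed limits (rad/s): [2.57, 2.57, 3.14, 3.14, 3.14, 3.14].

INTERFACE

Orientations are given as a rotation vector (axis times angle).
In Python, from plant import env gives the robot as it stands.
- The arm moves only by the tool move_arm, never from a script. Its argument "steps" is one flat list of numbers, 4 for each row, row after row: the shift along the tool's x, y, z in cm, then the turn about the tool's z in rad. In form: [x, y, z, twist, x, y, z, twist, ...]. A call has 1 to 12 rows; each row is the pose to reach, as a shift and turn from the pose commanded when the call began, along the tool's axes at that moment; what a row does not reach only later rows make up. A row lasts 1/12 s, in which the tool goes at most 41.7 mm and 7.16 degrees, less where a joint would pass 70% of its speed; a pose out of reach is approached as far as the arm can. A call with a gripper value outside its range is refused whole. "grip" is the finger opening in cm, from 0 to 8.54, set as the call begins (left out, the last holds). The fingers move at their own pace and stop on an object; "newtons" is the grip in N (left out, the last holds). Time passes only in rows, so rows that repeat a pose let the fingers close. It gives the time, the measured TCP pose, the force and the opening at its end, in the units of the state.
- env.get_obs(): the state, without advancing time (a new reading comes with each control period).
- env.grab_frame(name): name is "side" or "top" or "wrist"; returns the picture (480x640x3 uint8, red, green, blue); there is no depth.
- env.camera_model(name): a dict with "fx", "fy", "cx", "cy" (pixels), "R" (3x3) and "t" (3): a world point X has camera coordinates R X + t. Camera axes: x right, y down, z forward; pixel columns grow to the right and rows downward; lengths in m; the calibration is good to about 2 mm. A picture is of the moment at which its call begins: read the wrist's pose just before it. camera_model takes no time and is no camera call; for the wrist camera it gives the pose at the moment of the call.
- env.finish_job(): hands the job in, once; it reports no verdict.
Trained networks look in the newest picture that a camera, given by its name, has taken for a name from the list of things; names that differ only in an ending like _2 or _b are one class to them, and where a whole thing is asked for, a point or a joint stands for the part that bears it (a point fixed in the world has none). Each returns a list of dicts, best first, with "p" (0 to 1); they miss things now and then, are a little off and sometimes report something else, mostly with a low value. They report only what shows in the picture. A call takes as long as a camera call. They do not tell look-alikes from the thing itself.
- env.search_frame(query, camera): "extent" ([left, top, right, bottom] in pixels, round what is visible of it).
- env.spot_point(query, camera): "position" ([row, column] in pixels: a listed point, or the origin of a listed thing).
The state is a dict: "time": time; "joint_positions": joint angles; "qd": joint speeds; "tau": joint torques, N m; "position": TCP position; "ee_rot": TCP orientation; "contact_force": force on the tool from outside, world axes, zero at the start; "ft_torque": the same for the moment, N m; "width": finger opening in m.
Only numpy, scipy, OpenCV 4.12 (cv2) and the standard library are available. Lean on these libraries where they do the work, as an engineer would, in place of code of your own. Each camera call takes 0.05 s, during which the arm holds its last target. There are 200 camera calls.

## Working session

There is one attempt and no reset: what is moved stays moved. The work goes in short steps, Python scripts to look and compute and a tool call to move; the robot and the scene stay as the last step left them, time stands still between calls to the robot, and variables do not carry over. Pictures are saved under pics/ and viewed, about 12 in all and at most 16, crops included, and the job is handed in when it is done.

Besides the shell and the picture viewer there is one more tool, called after "Emit:" as a command line: name --argument value ..., lists and objects as JSON in quotes. move_arm: Moves the arm, as the interface text tells. Its arguments: {"type":"object","properties":{"steps":{"type":"array","items":{"type":"number"}},"grip":{"type":"number"},"newtons":{"type":"number"}},"required":["steps"]}

```bash
ls; mkdir -p pics; cat > h.py <<'E'
import numpy as np, cv2
from plant import env
from scipy.spatial.transform import Rotation as Rn
def snap(cam,name=None):
    im=env.grab_frame(cam)
    if name: cv2.imwrite('pics/'+name,im[:,:,::-1])
    return im
def ray(cam,uv,z,m=None):
    m=m or env.camera_model(cam); R=np.array(m['R']);t=np.array(m['t'])
    d=R.T@np.array([(uv[0]-m['cx'])/m['fx'],(uv[1]-m['cy'])/m['fy'],1]); o=-R.T@t
    return o+d*(z-o[2])/d[2]
def proj(cam,X,m=None):
    m=m or env.camera_model(cam); c=np.array(m['R'])@np.array(X)+np.array(m['t'])
    return np.array([m['fx']*c[0]/c[2]+m['cx'],m['fy']*c[1]/c[2]+m['cy']])
def delta(target,yaw=None):
    o=env.get_obs(); T=Rn.from_rotvec(o['ee_rot']).as_matrix()
    return T.T@(np.array(target)-o['position'])*100
E
python3 - <<'E'
from h import *
o=env.get_obs(); print(o)
for c in ['top','side']:
    snap(c,c+'0.png')
    m=env.camera_model(c); print(c,m['fx'],(-np.array(m['R']).T@m['t']).round(3))
    for q in ['plate','pad','scraper','switch_box','guard','offcut1','offcut2','offcut3','offcut4','offcut5']:
        r=env.search_frame(q,c); print(q,[(np.round(x['extent']).astype(int).tolist(),round(x['p'],2)) for x in r[:4]])
E
```

```text
pics
{'time': 0.0, 'joint_positions': array([ 1.12743255e+00,  3.13975288e-01,  4.50015782e-02,  1.30360394e+00,
       -2.26131878e-05,  1.43120564e+00]), 'qd': array([ 6.67028770e-05, -2.68647914e-04, -6.74655731e-05,  4.76580112e-04,
        1.37168064e-03,  1.10748300e-03]), 'tau': array([ 5.80484141e-07, -4.80628145e+01,  2.98533010e+01,  1.95642858e-02,
       -1.47313067e-04,  1.25991028e-05]), 'position': array([0.17178846, 0.5482117 , 0.2304324 ]), 'ee_rot': array([-4.75258729e-01, -3.10493902e+00,  2.68986063e-03]), 'contact_force': array([ 0.06130072, -0.35174976,  0.30130272]), 'ft_torque': array([-0.00295854,  0.00708038,  0.01206231]), 'width': 0.08539801011152633}
top 460.37486976786846 [ 0.295 -0.04   1.185]
plate [([238, 163, 409, 266], 0.78), ([335, 274, 400, 297], 0.54)]
pad [([433, 188, 488, 260], 0.58)]
scraper [([450, 145, 476, 176], 0.91), ([449, 197, 472, 249], 0.85), ([483, 306, 512, 366], 0.63)]
switch_box [([143, 198, 200, 266], 0.74), ([235, 162, 411, 270], 0.55)]
guard [([142, 196, 183, 266], 0.77)]
offcut1 [([315, 201, 331, 225], 0.59), ([307, 234, 324, 
[... 436 characters left out ...]
raper [([287, 174, 337, 203], 0.81), ([382, 162, 430, 194], 0.78), ([233, 179, 263, 202], 0.56), ([376, 273, 421, 342], 0.51)]
switch_box [([278, 350, 381, 444], 0.85)]
guard [([290, 348, 381, 410], 0.91)]
offcut1 [([288, 253, 318, 264], 0.71), ([323, 253, 348, 270], 0.57), ([276, 276, 293, 293], 0.54)]
offcut2 [([288, 253, 318, 264], 0.71), ([323, 253, 348, 270], 0.57), ([276, 276, 293, 293], 0.54)]
offcut3 [([288, 253, 318, 264], 0.71), ([323, 253, 348, 270], 0.57), ([276, 276, 293, 293], 0.54)]
offcut4 [([288, 253, 318, 264], 0.71), ([323, 253, 348, 270], 0.57), ([276, 276, 293, 293], 0.54)]
offcut5 [([288, 253, 318, 264], 0.71), ([323, 253, 348, 270], 0.57), ([276, 276, 293, 293], 0.54)]
```

View pics/top0.png

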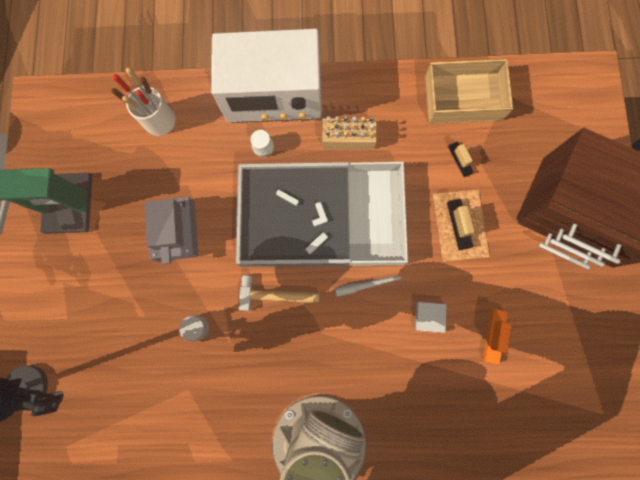

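View pics/side0.png

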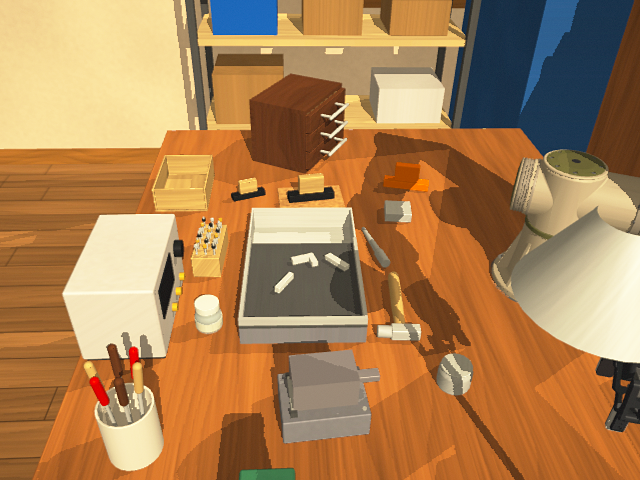

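Top view: plate at (322,213) with three offcuts on it, (288,198), (320,213) and (317,243). The tray is to its right at (380,213). The switch box is at (170,230) with its tab at (166,257). The hammer (278,295) and mandrel (368,286) lie on the robot side of the plate.
Scraper candidates: black and wood block on the pad (461,222), smaller one (462,158), orange one (497,336). I choose the larger, on the pad.

```bash
cat >> h.py <<'E'
def tri(pts):
    # pts: list of (model,uv)
    A=[];b=[]
    for m,uv in pts:
        R=np.array(m['R']);t=np.array(m['t'])
        for k,(f,c) in enumerate([('fx','cx'),('fy','cy')]):
            a=(uv[k]-m[c])/m[f]; A.append(R[k]-a*R[2]); b.append(a*t[2]-t[k])
    X,res,_,_=np.linalg.lstsq(np.array(A),np.array(b),rcond=None)
    return X, [np.round(proj(None,X,m)-uv,1).tolist() for m,uv in pts]
def spots(q,cam):
    return [(np.array(x['position'][::-1]),round(x['p'],2)) for x in env.spot_point(q,cam)]
E
python3 - <<'E'
from h import *
mt,ms=env.camera_model('top'),env.camera_model('side')
for c in ['top','side']: snap(c)
for q in ['guard_tab','guard_hinge','switch_box','plate','tray_in','pad','scraper']:
    a=spots(q,'top');b=spots(q,'side')
    print(q,[(x.round(0).tolist(),p) for x,p in a[:3]],[(x.round(0).tolist(),p) for x,p in b[:3]])
    if a and b:
        X,e=tri([(mt,a[0][0]),(ms,b[0][0])]); print('   ',X.round(3),e)
for n,ps in {'plate rim top z.066':[(238,165),(404,163),(407,263),(237,265)]}.items():
    for p in ps: print(p,ray('top',p,.066).round(3))
for p in [(435,192),(482,191),(488,258),(440,261)]: print('pad',ray('top',p,.003).round(3))
for p in [(287,198),(320,213),(317,243)]: print('off',ray('top',p,.06).round(3))
im=env.grab_frame('top'); cv2.imwrite('pics/c.png',np.hstack([cv2.resize(im[185:275,125:215],(400,400),interpolation=2),cv2.resize(im[130:260,425:515][:90+40],(277,400),interpolation=2)])[:,:,::-1])
E
```

```text
guard_tab [([165.0, 256.0], 0.64)] [([374.0, 377.0], 0.66), ([290.0, 393.0], 0.65), ([313.0, 198.0], 0.19)]
    [0.451 0.359 0.086] [[-0.5, 2.1], [-3.1, -0.5]]
guard_hinge [([167.0, 206.0], 0.73)] [([292.0, 395.0], 0.88), ([302.0, 242.0], 0.19)]
    [0.588 0.369 0.057] [[-0.1, 0.5], [-0.8, -0.2]]
switch_box [([175.0, 232.0], 0.86)] [([323.0, 413.0], 0.93), ([374.0, 375.0], 0.67), ([449.0, 382.0], 0.23)]
    [0.531 0.366 0.   ] [[0.0, -0.0], [0.1, 0.0]]
plate [([300.0, 217.0], 0.91), ([336.0, 292.0], 0.66), ([346.0, 137.0], 0.63)] []
tray_in [([376.0, 216.0], 0.84)] [([303.0, 240.0], 0.9)]
    [ 0.555 -0.167  0.004] [[-0.1, 0.8], [-0.8, -0.2]]
pad [([459.0, 226.0], 0.68), ([166.0, 206.0], 0.65)] [([311.0, 198.0], 0.78)]
    [ 0.524 -0.382 -0.004] [[0.0, -0.1], [0.1, 0.0]]
scraper [([456.0, 161.0], 0.96), ([494.0, 334.0], 0.95), ([460.0, 225.0], 0.7)] [([311.0, 199.0], 0.95), ([406.0, 188.0], 0.65), ([246.0, 199.0], 0.58)]
    [ 0.598 -0.346  0.06 ] [[-7.5, 30.6], [-26.4, -13.4]]
(238, 165) [0.688 0.184 0.066]
(404, 163) [ 0.676 -0.238  0.066]
(407, 263) [ 0.422 -0.229  0.066]
(237, 265) [0.431 0.186 0.066]
pad [ 0.615 -0.325  0.003]
pad [ 0.613 -0.447  0.003]
pad [ 0.436 -0.446  0.003]
pad [ 0.432 -0.324  0.003]
off [0.598 0.061 0.06 ]
off [ 0.556 -0.021  0.06 ]
off [ 0.48  -0.012  0.06 ]
```

View pics/c.png

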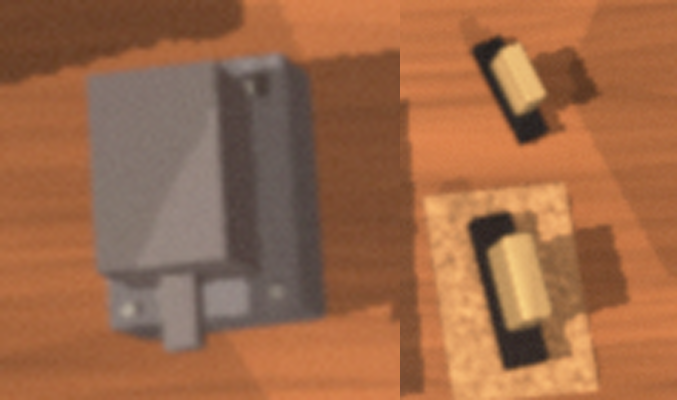

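```bash
python3 - <<'E'
from h import *
o=env.get_obs(); print(o['time'],o['position'],Rn.from_rotvec(o['ee_rot']).as_matrix().round(3).tolist())
for c in ['top','side']:
    print(c,proj(c,o['position']).round(), proj(c,o['position']+[0,0,.15]).round(), proj(c,[0,0,0]).round())
snap('wrist','w0.png'); snap('top','t1.png')
m=env.camera_model('wrist'); print((-np.array(m['R']).T@m['t']-o['position']).round(3),np.array(m['R']).round(2).tolist(),m['fx'])
cv2.imwrite('pics/w0.png',np.hstack([cv2.imread('pics/w0.png')[::2,::2],cv2.imread('pics/t1.png')[240:,:320]]))
E
```

```text
1.95 [0.17204866 0.54871047 0.2313156 ] [[-0.954, 0.299, 0.0], [0.299, 0.954, 0.0], [-0.0, 0.0, -1.0]]
top [ 42. 389.] [-12. 402.] [319. 443.]
side [604. 406.] [644. 324.] [539. 278.]
[-0.067  0.021  0.142] [[0.3, 0.95, 0.0], [0.92, -0.29, 0.28], [0.27, -0.08, -0.96]] 349.9939362242573
```

View pics/w0.png

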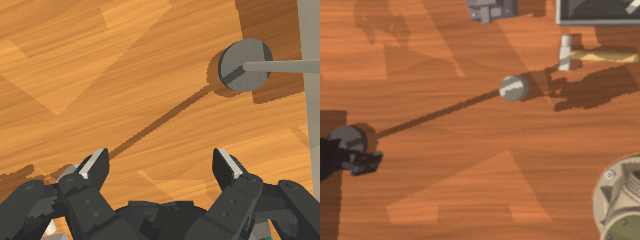

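```bash
python3 - <<'E'
from h import *
X=ray('top',(194,328),.05);print('tin',X, proj('wrist',X).round())
print(ray('wrist',(490,130),0),ray('wrist',(490,130),.05),ray('top',(25,375),0))
for q in ['tin','jar','burr_block','hammer','mandrel','anvil']:
    print(q,[(a.round().tolist(),p) for a,p in spots(q,'top')[:2]])
snap('side');im=cv2.imread('pics/w0.png')
s=env.grab_frame('side'); w=env.grab_frame('wrist')
cv2.imwrite('pics/c2.png',np.hstack([cv2.resize(s[130:480,480:],(219,480)),w])[:,:,::-1][:, :800])
E
```

```text
tin [0.2816112  0.29438148 0.05      ] [127. 377.]
[0.15082251 0.73722766 0.        ] [0.14469304 0.71486557 0.05      ] [0.17611568 0.73829763 0.        ]
tin [([198.0, 330.0], 0.72)]
jar [([269.0, 149.0], 0.88), ([335.0, 292.0], 0.32)]
burr_block [([346.0, 136.0], 0.77)]
hammer [([280.0, 299.0], 0.58)]
mandrel [([334.0, 291.0], 0.66)]
anvil [([426.0, 315.0], 0.98), ([319.0, 214.0], 0.26)]
```

View pics/c2.png

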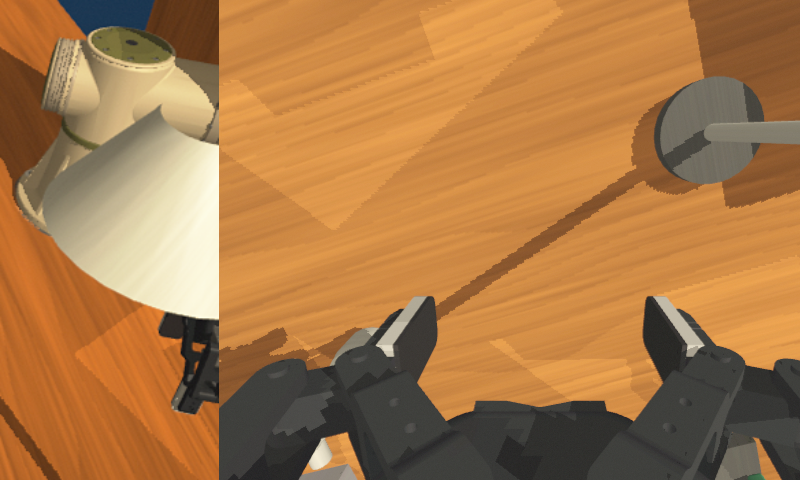

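Lamp base is at world (0.16,0.74), clear of the way. I'll move above the tab.

Emit:
move_arm --steps '[-4,-1,0,-0.05,-8,-2.5,0,-0.1,-12,-4,0,-0.15,-16,-5,0,-0.2,-20,-6,0,-0.25,-24,-7.5,1,-0.3,-28,-8.5,2.5,-0.34,-31,-9.5,3.5,-0.374,-32.2,-9.8,4,-0.374,-32.2,-9.8,4,-0.374,-32.2,-9.8,4,-0.374]'

```text
time: 3.42
position: [0.4499, 0.3584, 0.1909]
ee_rot: [0.107, -3.138, 0.0]
contact_force: [-0.1, 0.6, 0.2]
width: 0.0852
```

```bash
cat >> h.py <<'E'
def st():
    o=env.get_obs(); T=Rn.from_rotvec(o['ee_rot']).as_matrix()
    print('t',round(o['time'],2),'pos',o['position'].round(4),'tooly',T[:,1].round(3),'tz',T[:,2].round(3),'F',o['contact_force'].round(1),'w',round(o['width'],4)); return o,T
E
python3 - <<'E'
from h import *
st(); m=env.camera_model('wrist'); snap('wrist','w1.png')
for q in ['guard_tab','guard_hinge']:
    r=spots(q,'wrist'); z={'guard_tab':.089,'guard_hinge':.059}[q]
    print(q,[(a.round().tolist(),p,ray(0,a,z,m).round(4).tolist()) for a,p in r[:3]])
print(proj(0,[.4505,.359,.089],m))
E
```

```text
t 3.42 pos [0.4499 0.3584 0.1909] tooly [-0.068  0.998  0.   ] tz [-0.001 -0.    -1.   ] F [-0.1  0.6  0.2] w 0.0852
guard_tab [([318.0, 237.0], 0.82, [0.4497, 0.357, 0.089]), ([24.0, 94.0], 0.49, [0.3667, 0.1601, 0.089])]
guard_hinge []
[321.03732198 238.06830155]
```

View pics/w1.png

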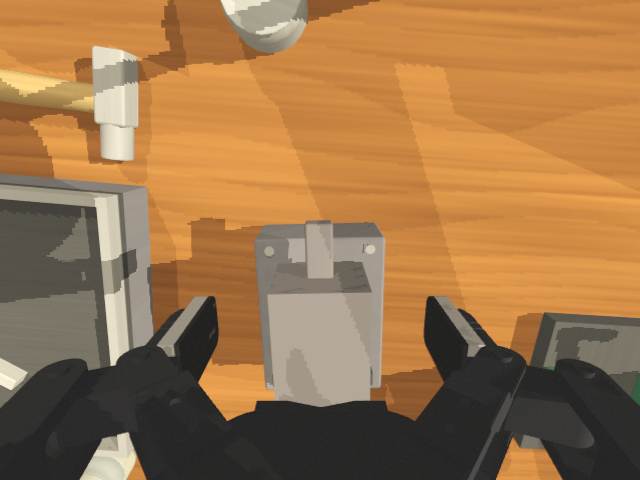

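Wrist view: the tab bar (319,222–277) lies centred between the fingers, and the guard is below it. Descend and grip.

Emit:
move_arm --steps '[0,0.1,3,0,0,0.1,6,0,0,0.1,9,0,0,0.1,11,0,0,0.1,11.7,0,0,0.1,11.7,0]'

```text
time: 4.07
position: [0.4478, 0.3602, 0.073]
ee_rot: [0.113, -3.137, 0.002]
contact_force: [-0.4, -0.4, -0.0]
width: 0.085
```

Emit:
move_arm --steps '[0,0,0,0,0,0,0,0,0,0,0,0,0,0,0,0,0,0,0,0,0,0,0,0,0,0,0,0,0,0,0,0]' --grip 0 --newtons 30

```text
time: 4.73
position: [0.4508, 0.357, 0.0757]
ee_rot: [-0.108, 3.138, -0.009]
contact_force: [0.4, -10.8, 9.4]
width: 0.0195
```

```bash
python3 -c "
import numpy as np
r=np.hypot(.14,.03);a0=np.arctan2(.03,-.14)
for k in range(1,19):
    th=k*.1; a=a0-th; print(round(th,2),round(-(r*np.cos(a)+.14)*100,1),round(-(r*np.sin(a)-.03)*100,1))
"
```

```text
0.1 -0.4 -1.4
0.2 -0.9 -2.7
0.3 -1.5 -4.0
0.4 -2.3 -5.2
0.5 -3.2 -6.3
0.6 -4.1 -7.4
0.7 -5.2 -8.3
0.8 -6.4 -9.1
0.9 -7.6 -9.8
1.0 -9.0 -10.4
1.1 -10.3 -10.8
1.2 -11.7 -11.1
1.3 -13.1 -11.3
1.4 -14.6 -11.3
1.5 -16.0 -11.2
1.6 -17.4 -10.9
1.7 -18.8 -10.5
1.8 -20.1 -10.0
```

Emit:
move_arm --steps '[-0.4,-0.2,-1.4,0,-0.9,-0.2,-2.7,0,-1.5,-0.2,-4,0,-2.3,-0.2,-5.2,0,-3.2,-0.2,-6.3,0,-4.1,-0.2,-7.4,0,-5.2,-0.2,-8.3,0,-6.4,-0.2,-9.1,0,-7.6,-0.2,-9.8,0,-7.6,-0.2,-9.8,0]'

```text
time: 5.57
position: [0.5274, 0.3636, 0.1733]
ee_rot: [-0.11, 3.138, 0.003]
contact_force: [-1.4, 1.0, 0.6]
width: 0.0196
```

Emit:
move_arm --steps '[-1.4,0,-0.6,0,-2.7,0,-1,0,-4.1,0,-1.3,0,-5.5,0,-1.5,0,-7,0,-1.5,0,-8.4,0,-1.4,0,-9.8,0,-1.1,0,-11.2,0,-0.7,0,-11.8,0,-0.4,0,-11.8,0,-0.4,0]'

```text
time: 6.4
position: [0.645, 0.3739, 0.177]
ee_rot: [-0.111, 3.136, 0.007]
contact_force: [-0.2, 6.7, 3.0]
width: 0.0194
```

Emit:
move_arm --steps '[0,0,0,0,0,0,0,0,0,0,0,0,0,0,-2,0,0,0,-4,0,0,0,-5.5,0,3,0,-5.5,0,6,0,-5.5,0,9,0,-5.5,0,9,0,-5.5,0]' --grip 8.5

```text
time: 7.23
position: [0.5468, 0.3639, 0.2305]
ee_rot: [0.113, -3.133, 0.004]
contact_force: [0.1, -0.4, 0.5]
width: 0.085
```

```bash
python3 - <<'E'
from h import *
st(); m=env.camera_model('wrist'); snap('wrist','w2.png')
for q,z in [('toggle_tip',.10),('guard_tab',.193),('guard_hinge',.059)]:
    r=spots(q,'wrist'); print(q,[(a.round().tolist(),p,ray(0,a,z,m).round(4).tolist()) for a,p in r[:3]])
ms=env.camera_model('side'); snap('side')
for q in ['toggle_tip','guard_tab','guard_hinge','toggle']:
    print(q,[(a.round().tolist(),p) for a,p in spots(q,'side')[:2]])
for n,X in [('on',(.5567,.3645,.1)),('hinge',(.59,.367,.059)),('tab',(.645,.374,.193))]: print(n,proj(0,X,m).round(),proj(0,X,ms).round())
E
```

```text
t 7.23 pos [0.5468 0.3639 0.2305] tooly [-0.072  0.997 -0.002] tz [-0.007 -0.003 -1.   ] F [ 0.1 -0.4  0.5] w 0.085
toggle_tip [([323.0, 234.0], 0.64, [0.5513, 0.3661, 0.1])]
guard_tab [([325.0, 195.0], 0.66, [0.5053, 0.3634, 0.193]), ([327.0, 401.0], 0.56, [0.6327, 0.374, 0.193])]
guard_hinge [([325.0, 194.0], 0.7, [0.5253, 0.366, 0.059])]
toggle_tip [([309.0, 377.0], 0.68)]
guard_tab [([262.0, 341.0], 0.57)]
guard_hinge []Traceback (most recent call last):
  File "<stdin>", line 7, in <module>
  File "h.py", line 28, in spots
    return [(np.array(x['position'][::-1]),round(x['p'],2)) for x in env.spot_point(q,cam)]
                                                                     ~~~~~~~~~~~~~~^^^^^^^
ValueError: it knows: anvil, burr_block, guard_hinge, guard_tab, hammer, jar, mandrel, offcut, pad, plate, scraper, switch_box, tin, toggle_tip, tray_in
```

View pics/w2.png

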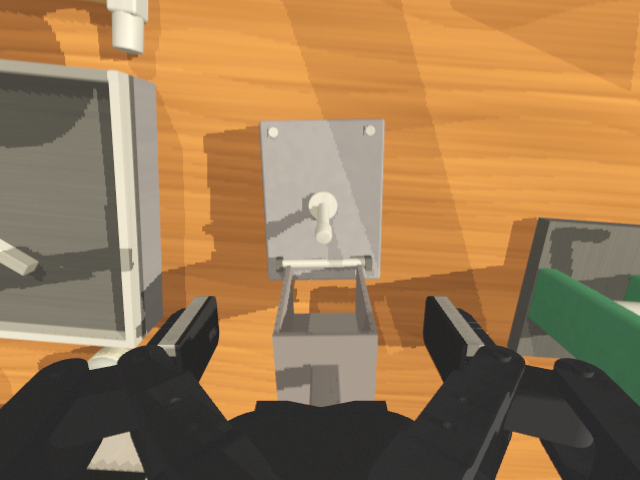

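Guard stands up. The toggle bat is at (321,205)–(323,240), leaning towards +x (on). I'll pinch its tip.

Emit:
move_arm --steps '[-0.5,0.1,3.5,0,-0.5,0.1,7,0,-0.5,0.1,10.5,0,-0.5,0.1,13,0,-0.5,0.1,14.2,0,-0.5,0.1,14.2,0]'

```text
time: 8.13
position: [0.5569, 0.3651, 0.0846]
ee_rot: [0.109, -3.133, 0.005]
contact_force: [0.6, 0.2, 0.5]
width: 0.0854
```

Emit:
move_arm --steps '[0,0,0,0,0,0,0,0,0,0,0,0,0,0,0,0,0,0,0,0,0,0,0,0,0,0,0,0,0,0,0,0]' --grip 0 --newtons 20

```text
time: 8.8
position: [0.5594, 0.3664, 0.0904]
ee_rot: [-0.11, 3.138, 0.0]
contact_force: [1.1, -1.5, 4.7]
width: 0.0124
```

Emit:
move_arm --steps '[0.8,0,-0.25,0,1.6,0,-0.4,0,2.4,0,-0.45,0,3.2,0,-0.3,0,4,0,-0.1,0,4.7,0,0.1,0,5.1,0,0.1,0,5.1,0,0.1,0,5.1,0,0.1,0]'

```text
time: 9.55
position: [0.512, 0.3626, 0.089]
ee_rot: [-0.107, 3.131, -0.001]
contact_force: [15.6, -4.5, -3.3]
width: 0.0127
```

Emit:
move_arm --steps '[0,0,0,0,0,0,0,0,0,0,-2,0,0,0,-6,0,0,0,-10,0,0,0,-14,0,0,0,-14,0]' --grip 8.5

```text
time: 10.13
position: [0.509, 0.3651, 0.2369]
ee_rot: [-0.112, 3.131, 0.01]
contact_force: [0.4, 0.7, 1.0]
width: 0.0848
```

```bash
python3 - <<'E'
from h import *
st(); m=env.camera_model('wrist'); im=snap('wrist','w3.png')
for q,z in [('toggle_tip',.10),('guard_tab',.193)]:
    r=spots(q,'wrist'); print(q,[(a.round().tolist(),p,ray(0,a,z,m).round(4).tolist()) for a,p in r[:3]])
c=im[100:480,220:420]; cv2.imwrite('pics/w3.png',c[:,:,::-1])
E
```

```text
t 10.13 pos [0.509  0.3651 0.2369] tooly [-0.071  0.997  0.006] tz [ 0.009  0.007 -1.   ] F [0.4 0.7 1. ] w 0.0848
toggle_tip [([314.0, 228.0], 0.78, [0.5128, 0.3612, 0.1])]
guard_tab []
```

View pics/w3.png

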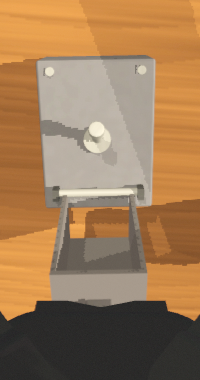

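Toggle now leans to the tab side, and the 15 N push showed it at its stop. Regrip the tab and close the guard.

Emit:
move_arm --steps '[-4,0,0,0,-8,0,0,0,-12,0,0,0,-13.6,0,0,0,-13.6,0,2,0,-13.6,0,4,0,-13.6,0,6,0,-13.6,0,6,0]'

```text
time: 10.95
position: [0.6395, 0.3711, 0.1597]
ee_rot: [0.11, -3.127, 0.007]
contact_force: [0.0, -0.4, -1.2]
width: 0.0851
```

Emit:
move_arm --steps '[0,0,0,0,0,0,0,0,0,0,0,0,0,0,0,0,0,0,0,0,0,0,0,0,0,0,0,0,0,0,0,0]' --grip 0 --newtons 30

```text
time: 11.62
position: [0.644, 0.3738, 0.1699]
ee_rot: [-0.111, 3.137, 0.004]
contact_force: [0.8, 4.6, 3.5]
width: 0.0199
```

Emit:
move_arm --steps '[2,0,-0.7,0,3.4,0,-1,0,4.8,0,-1.1,0,6.3,0,-1.1,0,7.7,0,-0.9,0,9.1,0,-0.6,0,10.4,0,-0.2,0,11.8,0,0.4,0,13,0,1.1,0,14.2,0,1.9,0,15.3,0,2.8,0]'

```text
time: 12.53
position: [0.4921, 0.3605, 0.1408]
ee_rot: [-0.109, 3.136, -0.003]
contact_force: [5.6, -2.7, -1.9]
width: 0.0196
```

Emit:
move_arm --steps '[0.9,0,1.1,0,1.8,0,2.2,0,2.6,0,3.4,0,3.2,0,4.7,0,3.7,0,6,0,4.1,0,7.3,0,4.1,0,7.8,0,4.1,0,7.8,0,4.1,0,7.8,0]'

```text
time: 13.28
position: [0.4534, 0.3573, 0.0672]
ee_rot: [-0.108, 3.131, -0.004]
contact_force: [-0.4, -11.1, 25.8]
width: 0.0193
```

Emit:
move_arm --steps '[0,0,0,0,0,0,0,0,0,0,0,0,0,0,-3,0,0,0,-7,0,0,0,-11,0,0,0,-15,0,0,0,-18,0]' --grip 8.5

```text
time: 13.95
position: [0.4501, 0.3589, 0.245]
ee_rot: [-0.11, 3.138, 0.001]
contact_force: [-0.5, 0.3, -0.6]
width: 0.0847
```

Emit:
move_arm --steps '[0,-4,0,0,-0.2,-8,0,0,-0.4,-12,0,0,-0.5,-16,0,0,-0.6,-20,0,0,-0.7,-24,0,0,-0.8,-28,0,0,-0.9,-32,0,0,-1,-36,0,0,-1.1,-40,0,0,-1.2,-44,0,0,-1.3,-48,0,0]'

```text
time: 14.95
position: [0.496, -0.1209, 0.2416]
ee_rot: [0.11, -3.138, -0.001]
contact_force: [0.7, 0.3, 0.8]
width: 0.0851
```

Emit:
move_arm --steps '[0,-4,0,0,-0.2,-8,0,0,-0.3,-12,0,0,-0.4,-16,0,0,-0.5,-20,0,0,-0.6,-24,1,0,-0.6,-26.4,2,0,-0.6,-26.4,3,0,-0.6,-26.4,3,0,-0.6,-26.4,3,0]'

```text
time: 15.78
position: [0.5202, -0.3809, 0.2106]
ee_rot: [0.11, -3.137, -0.005]
contact_force: [0.6, -0.2, 0.2]
width: 0.085
```

```bash
python3 - <<'E'
from h import *
st(); m=env.camera_model('wrist'); im=snap('wrist','w4.png')
for q,z in [('scraper',.0),('pad',.0)]:
    r=spots(q,'wrist'); print(q,[(a.round().tolist(),p,ray(0,a,z,m).round(4).tolist()) for a,p in r[:3]])
print(snap('side') is None,[(a.round().tolist(),p) for a,p in spots('guard_tab','side')[:2]])
E
```

```text
t 15.78 pos [ 0.5202 -0.3809  0.2106] tooly [-0.07   0.998  0.003] tz [-0.003  0.003 -1.   ] F [ 0.6 -0.2  0.2] w 0.085
scraper [([296.0, 362.0], 0.63, [0.7044, -0.3956, 0.0])]
pad [([318.0, 216.0], 0.56, [0.5279, -0.3821, 0.0])]
False [([375.0, 373.0], 0.64)]
```

View pics/w4.png

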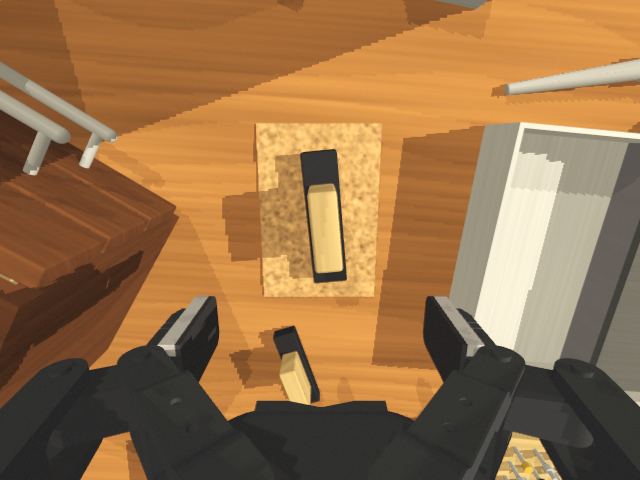

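```bash
python3 - <<'E'
from h import *
m=env.camera_model('wrist')
H=np.array([ray(0,p,.075,m)[:2] for p in [(309,186),(337,184),(343,271),(315,274)]])
F=np.array([ray(0,p,.025,m)[:2] for p in [(301,152),(336,150),(346,280)]])
print(H.round(4).tolist(),H.mean(0)); a=(H[2]+H[3]-H[0]-H[1])/2; print('yaw',np.arctan2(a[1],a[0]),np.linalg.norm(a))
print(F.round(4).tolist(),'ctr',(F[0]+F[2])/2,'yaw',np.arctan2(*(F[2]-F[1])[::-1]))
for p in [(257,124),(382,123),(375,296),(264,297)]: print('pad',ray(0,p,.003,m).round(3))
E
```

```text
[[0.4905, -0.3925], [0.4873, -0.3702], [0.5612, -0.3588], [0.5657, -0.3826]] [ 0.52619354 -0.37600933]
yaw 0.14225040689780885 0.07531887323730856
[[0.4669, -0.4029], [0.4628, -0.371], [0.5904, -0.35]] ctr [ 0.52861902 -0.37647039] yaw 0.16317324525334784
pad [ 0.445 -0.448  0.003]
pad [ 0.435 -0.328  0.003]
pad [ 0.616 -0.314  0.003]
pad [ 0.626 -0.436  0.003]
```

Picture: the scraper on the pad, handle (309–343,184–274), is the larger black and wood one. The small look-alike is at (297,365). Descend onto the handle.

Emit:
move_arm --steps '[-0.7,0.45,2,-0.08,-0.7,0.45,5,-0.08,-0.7,0.45,8.5,-0.08,-0.7,0.45,12,-0.08,-0.7,0.45,15,-0.08,-0.7,0.45,16.7,-0.08,-0.7,0.45,16.7,-0.08,-0.7,0.45,16.7,-0.08]'

```text
time: 16.7
position: [0.5276, -0.376, 0.0452]
ee_rot: [0.237, -3.132, -0.002]
contact_force: [-0.2, 0.4, 0.2]
width: 0.0849
```

Emit:
move_arm --steps '[0,0,0,0,0,0,0,0,0,0,0,0,0,0,0,0,0,0,0,0,0,0,0,0,0,0,0,0,0,0,0,0]' --grip 0 --newtons 80

```text
time: 17.37
position: [0.5283, -0.3773, 0.0464]
ee_rot: [-0.236, 3.131, -0.002]
contact_force: [-0.0, 0.9, 5.6]
width: 0.0227
```

Gripped (22.7 mm). Lift, then look at the plate with the top camera.

Emit:
move_arm --steps '[0,0,-1,0,0,0,-3,0,0,0,-6,0,0,0,-9,0,0,0,-12,0,0,0,-12,0]'

```text
time: 17.87
position: [0.5301, -0.3791, 0.1725]
ee_rot: [-0.235, 3.126, -0.011]
contact_force: [0.5, -0.5, -1.1]
width: 0.0229
```

```bash
python3 - <<'E'
from h import *
st(); im=snap('top')
cv2.imwrite('pics/t2.png',cv2.resize(im[150:310,140:420],(800,457),interpolation=cv2.INTER_CUBIC)[:,:,::-1])
r=env.search_frame('offcut','top'); print([(np.round(x['extent']).tolist(),round(x['p'],2)) for x in r])
print([(a.round().tolist(),p,ray('top',a,.05).round(3).tolist()) for a,p in spots('offcut','top')])
E
```

```text
t 17.87 pos [ 0.5301 -0.3791  0.1725] tooly [-0.15   0.989 -0.008] tz [ 0.007 -0.007 -1.   ] F [ 0.5 -0.5 -1.1] w 0.0229
[([315.0, 232.0, 328.0, 245.0], 0.57), ([314.0, 202.0, 330.0, 225.0], 0.43)]
[([286.0, 198.0], 0.56, [0.601, 0.063, 0.05]), ([316.0, 242.0], 0.38, [0.484, -0.01, 0.05])]
```

View pics/t2.png

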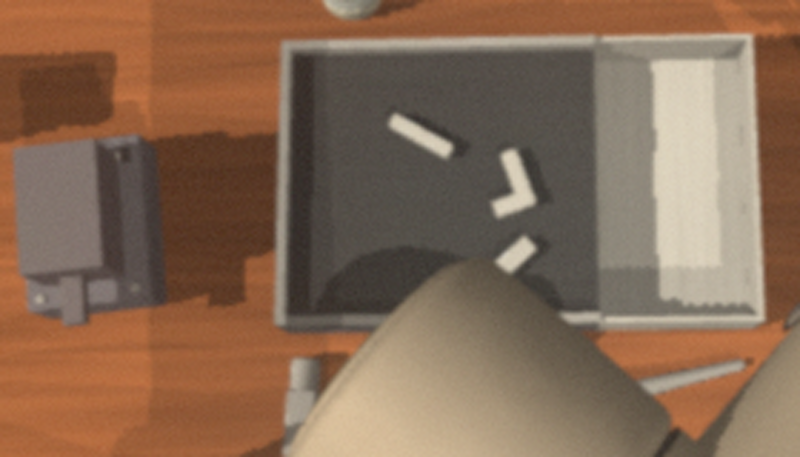

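```bash
python3 - <<'E'
from h import *
f=lambda u,v,z: ray('top',(140+u/2.857,150+v/2.857),z)[:2].round(4)
print('edge',f(597,48,.05),f(600,312,.05))
print('outer',f(284,40,.066),f(753,37,.066),f(764,320,.066),f(276,327,.066))
print('offs',[f(*p,.062).tolist() for p in [(392,122),(450,152),(510,155),(530,200),(497,210),(500,268),(530,243)]])
E
```

```text
edge [ 0.677  -0.0993] [ 0.4381 -0.0921]
outer [0.6901 0.1806] [ 0.6764 -0.2365] [ 0.4248 -0.2301] [0.4321 0.1871]
offs [[0.6117, 0.0851], [0.5825, 0.0343], [0.5779, -0.0184], [0.5369, -0.0347], [0.529, -0.0057], [0.4777, -0.0068], [0.4987, -0.0335]]
```

Guard closed, and three offcuts are on the plate: bar (423,135), L (520,185) and bar (515,255). Carry the scraper over the plate behind them.

Emit:
move_arm --steps '[-1,4,0,0.02,-2,8,0,0.04,-3,12,0,0.06,-4,16,0,0.08,-5,20,0,0.1,-6,24,0,0.12,-7,28,0,0.14,-8,32,0,0.16,-9,36,0,0.18,-10,40,0,0.18,-11,44,0,0.18,-12,48,0,0.18]'

```text
time: 19.02
position: [0.5728, 0.1175, 0.163]
ee_rot: [-0.047, -3.137, 0.001]
contact_force: [1.0, -0.9, -1.3]
width: 0.0227
```

```bash
cat >> h.py <<'E'
C=np.array([.559,.045]); PY=-.03
def P(x,y):
    c,s=np.cos(PY),np.sin(PY); return C+[c*x-s*y,s*x+c*y]
def need(x,y,z):
    o,T=st(); p=P(x,y); d=T.T@(np.array([p[0],p[1],z])-o['position'])*100
    yaw=np.arctan2(-T[0,1],T[1,1]); print('target',p.round(4),'tool cm',d.round(2),'twist',round(yaw-PY,3))
E
python3 - <<'E'
from h import *
need(.02,.095,.115)
E
```

```text
t 19.02 pos [0.5728 0.1175 0.163 ] tooly [ 0.03  1.   -0.  ] tz [-0.004 -0.    -1.   ] F [ 1.  -0.9 -1.3] w 0.0227
target [0.5818 0.1394] tool cm [-0.86  2.22  4.79] twist 0.0
```

Emit:
move_arm --steps '[-0.9,2.2,0,0,-0.9,2.2,2,0,-0.9,2.2,4,0,-0.9,2.2,5.5,0,-0.9,2.2,6.2,0,-0.9,2.2,6.6,0,-0.9,2.2,6.6,0,-0.9,2.2,6.6,0]'

```text
time: 19.68
position: [0.5842, 0.137, 0.0993]
ee_rot: [-0.048, -3.141, -0.0]
contact_force: [0.3, 1.2, -2.1]
width: 0.0228
```

```bash
python3 - <<'E'
from h import *
need(.02,.095,.0945)
m=env.camera_model('wrist'); im=snap('wrist','w5.png')
E
```

```text
t 19.68 pos [0.5842 0.137  0.0993] tooly [0.03 1.   0.  ] tz [-0.  0. -1.] F [ 0.3  1.2 -2.1] w 0.0228
target [0.5818 0.1394] tool cm [0.25 0.22 0.48] twist -0.0
```

View pics/w5.png

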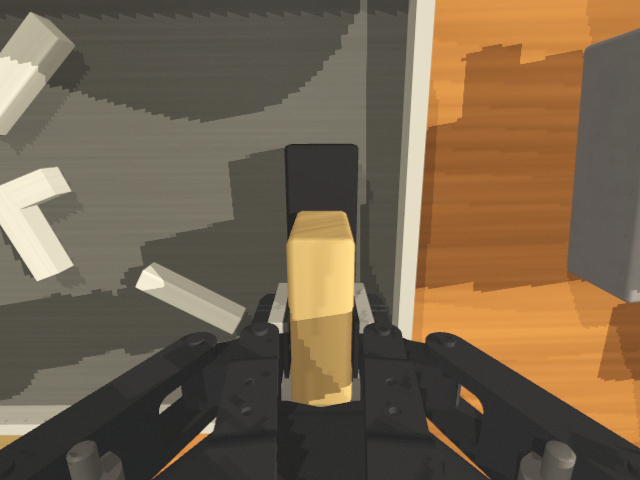

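Scraper is aligned with the plate. Bar, L and the other bar lie on its -y side. Lower to contact.

Emit:
move_arm --steps '[0,0,0.2,0,0,0,0.4,0,0,0,0.4,0,0,0,0.4,0]'

```text
time: 20.07
position: [0.5843, 0.1372, 0.0955]
ee_rot: [0.047, 3.141, 0.0]
contact_force: [0.0, -0.1, -3.1]
width: 0.0226
```

Emit:
move_arm --steps '[0.2,-0.7,0.1,0,0.2,-2,0.1,0,0.2,-3.5,0.1,0,0.2,-5,0.1,0,0.2,-6.5,0.1,0,0.2,-8,0.1,0,0.2,-9.5,0.1,0,0.2,-11,0.1,0,0.2,-12.5,0.1,0,0.2,-14,0.1,0,0.2,-15.5,0.1,0,0.2,-17,0.1,0]'

```text
time: 21.07
position: [0.5767, -0.0342, 0.0944]
ee_rot: [0.048, 3.141, 0.0]
contact_force: [0.3, 0.0, -2.6]
width: 0.0232
```

Emit:
move_arm --steps '[0,-1.3,0,0,0,-2.6,0,0,0,-3.9,0,0,0,-5.2,0,0,0,-6,0,0,0,-6.2,0,0,0,-6.2,0,0,0,-6.2,0,0]'

```text
time: 21.73
position: [0.5752, -0.0943, 0.0942]
ee_rot: [-0.047, -3.141, -0.001]
contact_force: [-0.1, 0.2, -1.5]
width: 0.0231
```

```bash
python3 - <<'E'
from h import *
need(-.05,-.02,.14)
snap('wrist','w6.png')
E
```

```text
t 21.73 pos [ 0.5752 -0.0943  0.0942] tooly [0.03 1.   0.  ] tz [-0.  0. -1.] F [-0.1  0.2 -1.5] w 0.0231
target [0.5084 0.0265] tool cm [ 7.04 11.88 -4.57] twist 0.0
```

View pics/w6.png

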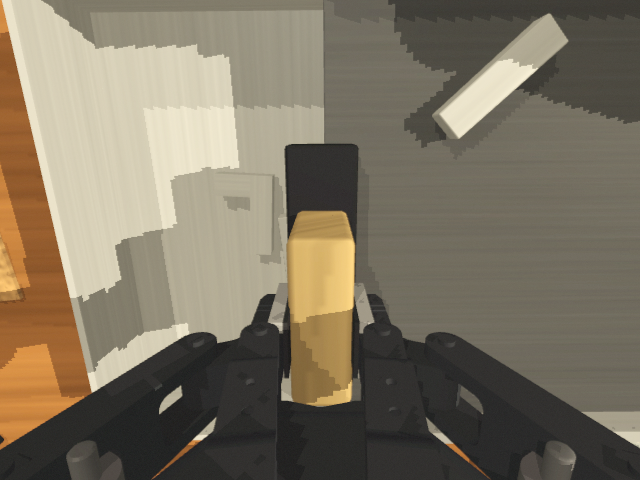

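The L lies in the tray (245,210), and one bar remains on the plate at (500,75). I'll measure it.

```bash
python3 - <<'E'
from h import *
for p in [(550,15),(568,42),(458,137),(434,115)]:
    X=ray('wrist',p,.062); d=X[:2]-C; c,s=np.cos(PY),np.sin(PY); print(X.round(3),'plate',(c*d[0]+s*d[1]).round(3),(-s*d[0]+c*d[1]).round(3))
for y in (.0,.05): need(-.053,y,.14)
E
```

```text
[0.457 0.01  0.062] plate -0.101 -0.038
[0.468 0.02  0.062] plate -0.09 -0.028
[ 0.507 -0.026  0.062] plate -0.05 -0.072
[ 0.497 -0.038  0.062] plate -0.06 -0.085
t 21.78 pos [ 0.5752 -0.094   0.0942] tooly [0.029 1.    0.   ] tz [-0.  0. -1.] F [ 0.1  0.6 -2.5] w 0.0225
target [0.506  0.0466] tool cm [ 7.33 13.86 -4.57] twist 0.001
t 21.78 pos [ 0.5752 -0.094   0.0942] tooly [0.029 1.    0.   ] tz [-0.  0. -1.] F [ 0.1  0.6 -2.5] w 0.0225
target [0.5075 0.0966] tool cm [ 7.33 18.86 -4.57] twist 0.001
```

Emit:
move_arm --steps '[0,0,-2,0,0,0,-4.5,0,1.5,4,-4.5,0,3,8,-4.5,0,4.5,12,-4.5,0,6,16,-4.5,0,6.5,16.9,-4,0,6.5,16.9,-2,0,6.5,16.9,-0.7,0,6.5,16.9,-0.1,0,6.5,16.9,-0.1,0,6.5,16.9,-0.1,0]'

```text
time: 22.78
position: [0.5155, 0.0765, 0.0955]
ee_rot: [0.046, 3.141, 0.0]
contact_force: [0.7, -0.3, -1.8]
width: 0.0228
```

```bash
python3 - <<'E'
from h import *
need(-.045,-.137,.0942)
E
```

```text
t 22.78 pos [0.5155 0.0765 0.0955] tooly [0.029 1.    0.   ] tz [ 0.  0. -1.] F [ 0.7 -0.3 -1.8] w 0.0228
target [ 0.5099 -0.0906] tool cm [  0.07 -16.72   0.13] twist 0.001
```

Emit:
move_arm --steps '[0,-0.7,0,0,0,-2,0,0,0,-3.5,0.1,0,0,-5,0.1,0,0,-6.5,0.1,0,0,-8,0.1,0,0,-9.5,0.1,0,0,-11,0.1,0,0,-12.5,0.1,0,0,-14,0.1,0,0,-15.3,0.1,0,0,-16.4,0.1,0]'

```text
time: 23.78
position: [0.5108, -0.0895, 0.0949]
ee_rot: [0.049, 3.14, -0.001]
contact_force: [-0.4, 0.1, -1.9]
width: 0.0227
```

Emit:
move_arm --steps '[0,-0.5,0,0,0,-0.8,0,0,0,-0.8,0,0,0,-0.8,-2,0,0,-0.8,-5,0,0,-0.8,-7,0,0,-0.8,-7,0]'

```text
time: 24.37
position: [0.5129, -0.0957, 0.1687]
ee_rot: [0.045, 3.134, -0.003]
contact_force: [0.7, -0.3, -2.5]
width: 0.0229
```

```bash
python3 - <<'E'
from h import *
st(); w=snap('wrist'); print([(np.round(x['extent']).tolist(),round(x['p'],2)) for x in env.search_frame('offcut','wrist')])
s=snap('side'); print([(np.round(x['extent']).tolist(),round(x['p'],2)) for x in env.search_frame('offcut','side')])
cv2.imwrite('pics/c5.png',np.hstack([cv2.resize(w,(427,320)),cv2.resize(s[200:350,230:380],(320,320),interpolation=cv2.INTER_CUBIC)])[:,:,::-1])
E
```

```text
t 24.37 pos [ 0.5129 -0.0957  0.1687] tooly [ 0.029  1.    -0.002] tz [ 0.007 -0.002 -1.   ] F [ 0.7 -0.3 -2.5] w 0.0229
[([251.0, 233.0, 284.0, 292.0], 0.84)]
[]
```

View pics/c5.png

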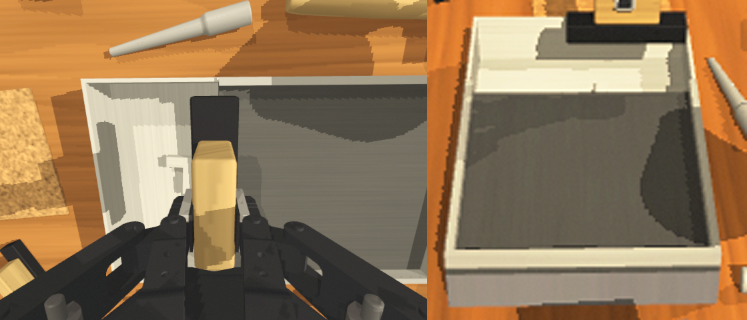

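Plate is clear. Return the scraper to the pad.

Emit:
move_arm --steps '[-0.3,-4,0,0,-0.6,-8,0,0,-0.9,-12,0,0,-1.2,-16,0,0,-1.6,-20,0,0,-2,-24,0,0,-2.3,-27.5,0,0,-2.3,-28.6,1,0,-2.3,-28.6,4,0,-2.3,-28.6,7,0,-2.3,-28.6,10,0,-2.3,-28.6,11,0]'

```text
time: 25.57
position: [0.5212, -0.3786, 0.0471]
ee_rot: [-0.047, -3.133, -0.012]
contact_force: [-2.4, 1.2, -3.6]
width: 0.0226
```

Emit:
move_arm --steps '[0,0,0.4,0,0,0,0.8,0,0,0,0.8,0,0,0,0.8,0]'

```text
time: 25.9
position: [0.5257, -0.3826, 0.0475]
ee_rot: [0.046, 3.139, -0.002]
contact_force: [0.5, -0.6, -2.4]
width: 0.0232
```

Emit:
move_arm --steps '[0,0,0.15,0,0,0,0.3,0,0,0,0.3,0,0,0,0.3,0]'

```text
time: 26.23
position: [0.526, -0.3829, 0.0462]
ee_rot: [0.046, 3.138, -0.004]
contact_force: [-1.5, 2.1, 8.9]
width: 0.0231
```

On the pad. Release and back up.

Emit:
move_arm --steps '[0,0,-0.2,0,0,0,-0.2,0,0,0,-0.2,0,0,0,-0.2,0,0,0,-3,0,0,0,-7,0,0,0,-11,0,0,0,-15,0,0,0,-18,0,0,0,-18,0]' --grip 8.5

```text
time: 27.07
position: [0.5272, -0.3845, 0.2314]
ee_rot: [0.047, 3.132, -0.013]
contact_force: [1.0, 0.7, 1.0]
width: 0.0855
```

```bash
python3 - <<'E'
from h import *
st(); w=snap('wrist'); t=snap('top')
print([(np.round(x['extent']).tolist(),round(x['p'],2)) for x in env.search_frame('offcut','top')])
s=snap('side')
a=cv2.resize(w,(400,300)); b=cv2.resize(t[150:290,230:417],(400,300),interpolation=cv2.INTER_CUBIC); c=cv2.resize(s[200:290,230:370],(467,300),interpolation=cv2.INTER_CUBIC)[:,:400]
d=cv2.resize(s[160:235,260:360],(400,300),interpolation=cv2.INTER_CUBIC)
cv2.imwrite('pics/c6.png',np.vstack([np.hstack([a,b]),np.hstack([c,d])])[:,:,::-1])
E
```

```text
t 27.07 pos [ 0.5272 -0.3845  0.2314] tooly [ 0.03   1.    -0.008] tz [ 0.009 -0.008 -1.   ] F [1.  0.7 1. ] w 0.0855
[([361.0, 204.0, 376.0, 227.0], 0.58), ([356.0, 194.0, 363.0, 215.0], 0.57), ([239.0, 276.0, 251.0, 306.0], 0.52), ([353.0, 230.0, 361.0, 253.0], 0.51), ([147.0, 196.0, 185.0, 261.0], 0.21)]
```

View pics/c6.png

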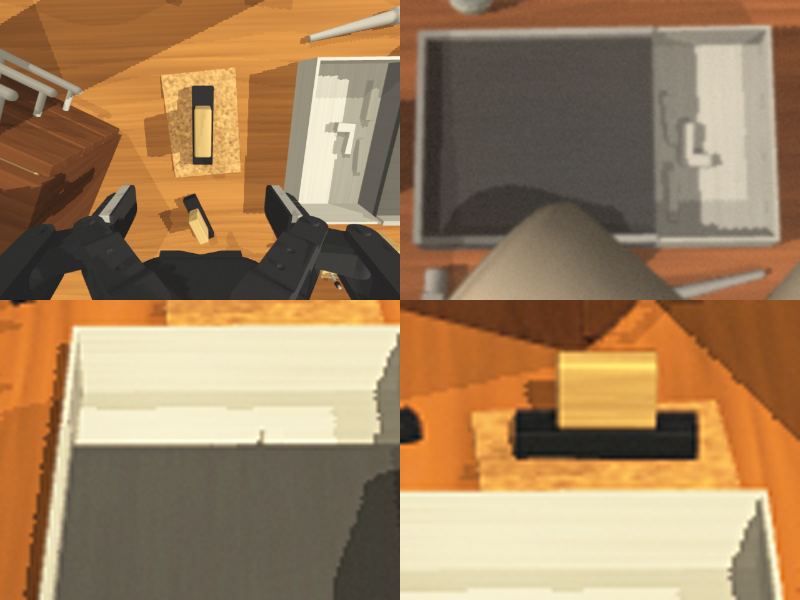

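All three offcuts lie in the tray: L (700,145), bars (671,102) and (667,185). The plate is clear and the scraper stands upright on the pad centre. Back to the guard.

Emit:
move_arm --steps '[0.5,4,-1,-0.01,1,8,-1,-0.02,1.5,12,-1,-0.03,2,16,-1,-0.04,2.6,20,-1,-0.05,3.2,24,-1,-0.06,3.7,28,-1,-0.07,4.3,32,-1,-0.08,4.9,36,-1,-0.09,5.4,40,-1,-0.1,6,44,-1,-0.1,6.5,48,-1,-0.1]'

```text
time: 28.27
position: [0.4722, 0.1013, 0.2314]
ee_rot: [0.11, -3.136, -0.0]
contact_force: [1.1, 0.9, -0.2]
width: 0.085
```

```bash
python3 - <<'E'
from h import *
st(); print(delta([.4505,.3575,.19]).round(2))
E
```

```text
t 28.27 pos [0.4722 0.1013 0.2314] tooly [-0.07   0.998  0.   ] tz [-0.004 -0.    -1.   ] F [ 1.1  0.9 -0.2] w 0.085
[ 0.35 25.71  4.14]
```

Emit:
move_arm --steps '[0,4,0,0,0.1,8,0,0,0.2,12,0,0,0.2,16,0,0,0.3,20,0,0,0.3,24,1,0,0.3,25.7,3,0,0.3,25.7,4,0,0.3,25.7,4,0,0.3,25.7,4,0]'

```text
time: 29.1
position: [0.4518, 0.3545, 0.1913]
ee_rot: [0.11, -3.136, 0.004]
contact_force: [-0.4, 0.5, -0.2]
width: 0.0852
```

```bash
python3 - <<'E'
from h import *
st(); m=env.camera_model('wrist'); snap('wrist')
print([(a.round().tolist(),p,ray(0,a,.089,m).round(4).tolist()) for a,p in spots('guard_tab','wrist')[:2]])
print(delta([.4505,.357,.072]).round(2))
E
```

```text
t 29.1 pos [0.4518 0.3545 0.1913] tooly [-0.07   0.998 -0.002] tz [-0.004 -0.003 -1.   ] F [-0.4  0.5 -0.2] w 0.0852
[([324.0, 234.0], 0.7, [0.4493, 0.3569, 0.089]), ([324.0, 294.0], 0.7, [0.4964, 0.3602, 0.089])]
[ 0.26  0.27 12.14]
```

Emit:
move_arm --steps '[0.1,0.2,3,0,0.1,0.2,6,0,0.1,0.2,9,0,0.1,0.2,11,0,0.1,0.2,11.6,0,0.1,0.2,11.6,0]'

```text
time: 29.7
position: [0.4516, 0.3562, 0.0766]
ee_rot: [0.107, -3.138, 0.002]
contact_force: [-1.1, -0.6, 0.2]
width: 0.0848
```

Emit:
move_arm --steps '[0,0,0,0,0,0,0,0,0,0,0,0,0,0,0,0,0,0,0,0,0,0,0,0,0,0,0,0,0,0,0,0]' --grip 0 --newtons 30

```text
time: 30.37
position: [0.4525, 0.3571, 0.0784]
ee_rot: [-0.111, 3.138, -0.002]
contact_force: [0.7, -3.6, 5.6]
width: 0.0191
```

Emit:
move_arm --steps '[-0.4,0,-1.4,0,-0.9,0,-2.7,0,-1.5,0,-4,0,-2.3,0,-5.2,0,-3.2,0,-6.3,0,-4.1,0,-7.4,0,-5.2,0,-8.3,0,-6.4,0,-9.1,0,-7.6,0,-9.8,0,-7.6,0,-9.8,0]'

```text
time: 31.2
position: [0.5293, 0.3637, 0.1759]
ee_rot: [-0.11, 3.139, 0.003]
contact_force: [0.4, 3.0, -2.0]
width: 0.0191
```

Emit:
move_arm --steps '[-1.4,0,-0.6,0,-2.7,0,-1,0,-4.1,0,-1.3,0,-5.5,0,-1.5,0,-7,0,-1.5,0,-8.4,0,-1.4,0,-9.8,0,-1.1,0,-11.2,0,-0.7,0,-11.8,0,-0.4,0,-11.8,0,-0.4,0]'

```text
time: 32.03
position: [0.6465, 0.3739, 0.1796]
ee_rot: [-0.112, 3.137, 0.008]
contact_force: [0.8, 7.4, 2.3]
width: 0.0192
```

Emit:
move_arm --steps '[0,0,0,0,0,0,0,0,0,0,0,0,0,0,-2,0,0,0,-4,0,0,0,-5.5,0,3,0,-5.5,0,6,0,-5.5,0,9,0,-5.5,0,12,0,-5.5,0,13,0,-5.5,0,13,0,-5.5,0]' --grip 8.5

```text
time: 33.03
position: [0.5127, 0.3617, 0.2353]
ee_rot: [0.113, -3.139, 0.001]
contact_force: [0.3, -0.5, -0.0]
width: 0.085
```

```bash
python3 - <<'E'
from h import *
st(); m=env.camera_model('wrist'); im=snap('wrist'); cv2.imwrite('pics/w7.png',im[::2,::2,::-1])
print([(a.round().tolist(),p,ray(0,a,.1,m).round(4).tolist()) for a,p in spots('toggle_tip','wrist')[:2]])
print(delta([.5122,.3615,.088]).round(2))
E
```

```text
t 33.03 pos [0.5127 0.3617 0.2353] tooly [-0.072  0.997 -0.   ] tz [-0.001 -0.    -1.   ] F [ 0.3 -0.5 -0. ] w 0.085
[([320.0, 225.0], 0.74, [0.512, 0.3616, 0.1])]
[ 0.38 -0.03 14.7 ]
```

View pics/w7.png

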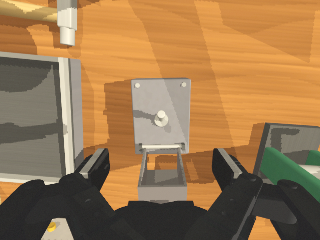

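Guard is up, with the toggle (160,117) leaning to the tab side (off). Descend and pinch it.

Emit:
move_arm --steps '[0.2,0,3.5,0,0.2,0,7,0,0.2,0,10.5,0,0.2,0,13,0,0.2,0,14.6,0,0.2,0,14.6,0]'

```text
time: 33.63
position: [0.5124, 0.3602, 0.0832]
ee_rot: [0.108, -3.133, 0.006]
contact_force: [-0.1, -0.4, 0.8]
width: 0.0849
```

Emit:
move_arm --steps '[0,0,0,0,0,0,0,0,0,0,0,0,0,0,0,0,0,0,0,0,0,0,0,0,0,0,0,0,0,0,0,0]' --grip 0 --newtons 20

```text
time: 34.3
position: [0.5143, 0.3625, 0.0894]
ee_rot: [-0.11, 3.138, 0.002]
contact_force: [-0.3, -0.0, 3.6]
width: 0.0126
```

Emit:
move_arm --steps '[-0.8,0,-0.25,0,-1.6,0,-0.4,0,-2.4,0,-0.45,0,-3.2,0,-0.3,0,-4,0,-0.1,0,-4.7,0,0.1,0,-5,0,0.1,0,-5,0,0.1,0,-5,0,0.1,0]'

```text
time: 35.05
position: [0.564, 0.3664, 0.0857]
ee_rot: [0.111, -3.138, -0.002]
contact_force: [-1.5, 5.2, -3.0]
width: 0.0121
```

Emit:
move_arm --steps '[0,0,0,0,0,0,0,0,0,0,-2,0,0,0,-6,0,0,0,-10,0,0,0,-14,0,0,0,-14,0]' --grip 8.5

```text
time: 35.63
position: [0.5677, 0.3664, 0.2371]
ee_rot: [-0.109, 3.126, 0.008]
contact_force: [0.9, 0.7, 0.5]
width: 0.0851
```

```bash
python3 - <<'E'
from h import *
st(); m=env.camera_model('wrist'); snap('wrist')
print([(a.round().tolist(),p,ray(0,a,.1,m).round(4).tolist()) for a,p in spots('toggle_tip','wrist')[:2]])
print(delta([.6455,.3735,.176]).round(2))
E
```

```text
t 35.63 pos [0.5677 0.3664 0.2371] tooly [-0.069  0.998  0.004] tz [ 0.014  0.005 -1.   ] F [0.9 0.7 0.5] w 0.0851
[([321.0, 210.0], 0.7, [0.5565, 0.3665, 0.1])]
[-7.98  0.23  5.45]
```

Toggle tip is at x=0.5565 (off was 0.512, so about 44 mm of travel): fully on. Regrip the tab and close the guard.

Emit:
move_arm --steps '[-3,0.1,0,0,-6,0.2,0,0,-7.7,0.2,0,0,-7.7,0.2,0,0,-7.7,0.2,2,0,-7.7,0.2,4,0,-7.7,0.2,5.1,0,-7.7,0.2,5.1,0]'

```text
time: 36.4
position: [0.6377, 0.3715, 0.1708]
ee_rot: [0.11, -3.132, 0.006]
contact_force: [-0.4, -0.4, 0.2]
width: 0.0848
```

Emit:
move_arm --steps '[0,0,0,0,0,0,0,0,0,0,0,0,0,0,0,0,0,0,0,0,0,0,0,0,0,0,0,0,0,0,0,0]' --grip 0 --newtons 30

```text
time: 37.07
position: [0.6407, 0.3736, 0.1774]
ee_rot: [-0.111, 3.138, 0.002]
contact_force: [-0.5, 3.1, 3.7]
width: 0.0195
```

Emit:
move_arm --steps '[2,0,-0.7,0,3.4,0,-1,0,4.8,0,-1.1,0,6.3,0,-1.1,0,7.7,0,-0.9,0,9.1,0,-0.6,0,10.4,0,-0.2,0,11.8,0,0.4,0,13,0,1.1,0,14.2,0,1.9,0,15.3,0,2.8,0]'

```text
time: 37.98
position: [0.4885, 0.3603, 0.1485]
ee_rot: [-0.109, 3.137, -0.005]
contact_force: [4.9, -5.5, -1.8]
width: 0.0195
```

Emit:
move_arm --steps '[0.9,0,1.1,0,1.8,0,2.2,0,2.6,0,3.4,0,3.2,0,4.7,0,3.7,0,6,0,4.1,0,7.3,0,4.1,0,7.8,0,4.1,0,7.8,0,4.1,0,7.8,0]'

```text
time: 38.73
position: [0.4461, 0.3566, 0.0723]
ee_rot: [-0.109, 3.14, -0.008]
contact_force: [-5.8, -10.5, 18.7]
width: 0.0193
```

Pressed shut (18.7 N at the stop). Release, back away and check.

Emit:
move_arm --steps '[0,0,0,0,0,0,0,0,0,0,0,0,0,0,-3,0,0,0,-7,0,0,0,-11,0,0,0,-15,0,0,0,-18,0,4,0,-18,0,6,0,-18,0,6,0,-18,0]' --grip 8.5

```text
time: 39.65
position: [0.3838, 0.355, 0.2512]
ee_rot: [0.113, -3.139, -0.0]
contact_force: [-0.2, 0.6, -0.3]
width: 0.0853
```

```bash
python3 - <<'E'
from h import *
st(); t=snap('top'); s=snap('side')
print([(np.round(x['extent']).tolist(),round(x['p'],2)) for x in env.search_frame('offcut','top')])
print([(a.round().tolist(),p) for a,p in spots('guard_tab','side')[:2]], [(a.round().tolist(),p) for a,p in spots('guard_hinge','side')[:2]])
a=cv2.resize(t[120:380,130:530],(800,520)); 
b=cv2.resize(s[330:450,260:420],(400,300),interpolation=cv2.INTER_CUBIC); a[220:,0:400][:300]=b
cv2.imwrite('pics/fin.png',a[:,:,::-1])
E
```

```text
t 39.65 pos [0.3838 0.355  0.2512] tooly [-0.072  0.997  0.   ] tz [-0.001  0.    -1.   ] F [-0.2  0.6 -0.3] w 0.0853
[([359.0, 240.0, 368.0, 262.0], 0.52), ([361.0, 205.0, 376.0, 227.0], 0.46), ([353.0, 195.0, 359.0, 214.0], 0.43)]
[([375.0, 373.0], 0.68)] [([291.0, 392.0], 0.56), ([212.0, 325.0], 0.52)]
```

View pics/fin.png

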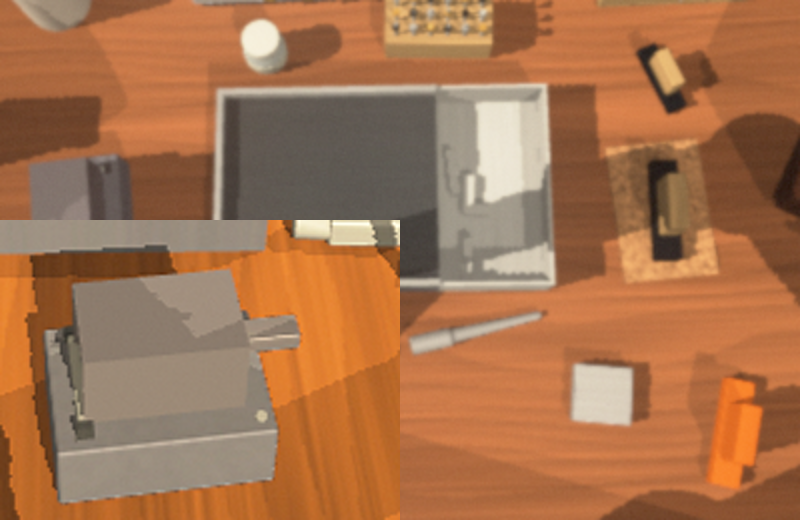

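Guard shut with its tab at the original pixel (375,373), the plate clear, the scraper upright on its pad and bystanders in place. One offcut in the tray shifted slightly (a knock), so I'll check it numerically before handing in.

```bash
python3 - <<'E'
from h import *
ok=True
for p in [(363.5,251),(368.5,216),(356,204.5)]:
    for z in (.01,.035):
        X=ray('top',p,z)[:2]-C; c,s=np.cos(PY),np.sin(PY); q=np.array([c*X[0]+s*X[1],-s*X[0]+c*X[1]+.21]); print('tray frame',z,q.round(3)); ok&=abs(q[0])<.125 and -.068<q[1]<.075
print(ok)
if ok: env.finish_job(); print('handed in')
E
```

```text
tray frame 0.01 [-0.09   0.033]
tray frame 0.035 [-0.094  0.035]
tray frame 0.01 [0.002 0.018]
tray frame 0.035 [-0.004  0.02 ]
tray frame 0.01 [0.033 0.05 ]
tray frame 0.035 [0.026 0.052]
True
the job is handed in; nothing more can be done
handed in
```

I carried out every step and handed the job in at about 40 s of the 210 s; it reports no verdict.

- **Making it safe:** I lifted the guard to about 1.75 rad by my arc. I pinched the toggle over until it pressed its stop at 15 N, then closed the guard (26 N at its stop).
- **Clearing the plate:** With the larger black and wood scraper I swept the three offcuts into the tray in two passes. I then stood the scraper back on the middle of its pad.
- **Re-arming:** I lifted the guard, flipped the toggle on and closed the guard again (19 N at its stop).

**Last checks**
- All three offcuts lie inside the tray. In the tray's frame they are at about (-90, 33), (2, 18) and (33, 50) mm.
- The plate is clear, and the guard's tab is back at its starting pixel in the side view.
- The scraper stands upright, released at about (0.526, -0.383), within about 5 mm of the pad's centre.
- The bystanders look unmoved; I judged that by eye and did not measure it.

**What was less certain**
- One offcut shifted a few centimetres within the tray after the sweep, probably the announced knock, and stayed inside.
- The on-flip showed no clear force at its stop. I took it as fully on from the tip's position, about 44 mm of travel. The toggle is hidden under the closed guard and was not seen again.
- I did not measure the offcuts' heights in the tray directly.

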